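# Set the running clearance of a board hold-down

### The arm

A 6-joint arm with a two-finger parallel gripper is mounted at the origin on the work surface; the furniture and walls round the work are solid. World frame = base frame: x ahead of the robot, y to its left, z up, the work surface at z = 0. Lengths are in m, angles in rad, forces in N, time in s.
With the tool pointing down it reaches from about 0.425 to 0.95 m from the base axis. Payload 3.5 kg.
Tool frame: the origin (TCP) lies at the very end of the fingers, on their centre line; the grasp point (between the pads) lies 19 mm behind it; z points along the fingers, y is the direction in which the jaws open and shut (so a half turn about z gives the same grasp; the last joint's range is limited). The gripper opens to 85 mm and grips with 20 to 120 N. Pads are 22 mm wide; open, the fingers measure 114 mm over their backs; the gripper's body (76 mm by 85 mm) begins 54 mm behind the grasp point. The pads swing forward as they close: fully open they stand 13 mm farther back than shut.
Start: joints at [-1.407, 0.286, 1.577, -0, 1.279, -0.15], TCP at [0.208, -0.642, 0.231] pointing down, gripper open.
Joint ranges: [-2.77, 2.77], [-0.9, 2.22], [0.21, 2.48], [-1.53, 4.67], [0.24, 2.81], [-2.84, 2.84]. Speed limits (rad/s): [2.79, 2.79, 3.14, 3.14, 3.14, 3.14].

### API

Orientations are given as a unit quaternion [x, y, z, w].
In Python, from plant import get_state, read_camera, sign_off gives the robot as it stands.
- The arm moves only by the tool step_arm, never from a script. Its argument "targets" is a list that holds one entry, the list of rows, each a list of 5 numbers: the opening, from 0 (shut) to 1 (fully open), then the shift along the tool's x, y, z each as a share of 4 cm, from -1 to 1, then the turn about the tool's z as a share of 5 degrees, from -1 to 1. A call has 1 to 10 rows; each row shifts and turns the commanded pose from where the row before left it, along the tool's axes as they then stand; what a row does not reach is not made up. A row lasts 1/12 s, in which the tool goes at most 41.7 mm and 7.16 degrees, less where a joint would pass 70% of its speed; a pose out of reach is approached as far as the arm can. A call with a number of a shift or a turn outside -1 to 1 is refused whole. A call with a gripper value outside its range is refused whole. The fingers move at their own pace and stop on an object; "squeeze" is the grip in N (left out, the last holds). Time passes only in rows, so rows that do not move let the fingers close. It gives the time, the measured TCP pose, the force and the opening at its end, in the units of the state.
- get_state(): the state, without advancing time (a new reading comes with each control period).
- read_camera(name): name is "side" or "top"; returns a dict with "pixels" (384x512x3 uint8, red, green, blue), "range_z" (384x512 float32, m along the optical axis (not along the pixel's ray), 0 where there is no reading), "mtx" (3x3 intrinsics, pixels), "rvec" (rotation vector, rad) and "tvec" (3), from world to camera coordinates, as OpenCV has them. Camera axes: x right, y down, z forward; pixel columns grow to the right and rows downward; lengths in m; the calibration is good to about 2 mm. A picture is of the moment at which its call begins.
- sign_off(): hands the job in, once; it reports no verdict.
The state is a dict: "time": time; "qpos": joint angles; "dq": joint speeds; "joint_efforts": joint torques, N m; "eef_pos": TCP position; "tcp_rot": TCP orientation; "contact_force": force on the tool from outside, world axes, zero at the start; "wrist_torque": the same for the moment, N m; "opening": opening from 0.0 (shut) to 1.0 (fully open).
Only numpy, scipy, OpenCV 4.12 (cv2) and the standard library are available. Lean on these libraries where they do the work, as an engineer would, in place of code of your own. Each camera call takes 0.05 s, during which the arm holds its last target.

### The job

On the board hold-down fixture, first lock the sliding carriage by flipping its cam lever from upright all the way down to the far side, without shifting the carriage along its rail. Then turn the thumbscrew clockwise until it seats, back it off a quarter turn, and finish still gripping its head there, so that a colleague can tighten the lock nut. Leave everything else on the bench where it is.

Things in the scene. Friction and masses are not known exactly. Their poses are not given: they have to be found in the camera images.
- fixture: hold-down fixture screwed to the bench: aluminium base plate 170 x 170 x 12 mm carrying a green circuit panel on its near side and a steel guide rail on its far side. Origin: on the bench, 10 mm on the near side of the plate's centre; its y axis runs along the rail, its x axis points across it, from the panel side (near the robot) to the rail side, z up. It stands turned by up to about 30 degrees.
- carriage_top (a point): middle of the top face of the sliding carriage, a grey block 56 (x) x 60 (y) x 34 mm on the rail, top 56 mm above the bench; a 30 mm wide grey arm (also topping out at 56 mm) reaches from it over the panel and carries the thumbscrew 84 mm from this point towards the fixture's -x. Axes as the fixture's. With the cam lever up the carriage slides along the rail (fixture's y) at about 4 N; with it down, it is clamped.
- cam_lever (a joint): hinge of the carriage's cam lever, in rad: 0 is upright (carriage free), 1.5 is the stop, lever lying down flat on the far side, pointing along the fixture's +x (carriage locked). It swings about an axis along the fixture's y, takes about 3 N at its end, 5 to 8 N over the last 15 degrees where the cam bites, and stays where it is left (it may spring back a few degrees). Starts between 0 and 0.3.
- lever_pivot (a point): the lever's pivot axis, between two dark clevis ears on the carriage, 66 mm above the bench. Axes as the fixture's.
- lever_tip (a point): centre of the black crossbar (16 mm thick, 24 mm long along the fixture's y) at the end of the cam lever, 66 mm from the pivot; the lever's steel blade below it is 10 mm thick and 12 mm wide. Its z axis points from the pivot along the lever.
- thumbscrew (a joint): turn of the thumbscrew in rad, growing clockwise seen from above: 0 is seated (a firm stop, the foot down on the panel), -1.571 is a quarter turn back from there. Starts between -2.9 and -1.95. The axis is vertical; the head does not rise or sink as it turns; turning takes about 0.06 N m and it stays where it is left.
- spade (a point): centre of the flat spade head of the thumbscrew, dark steel, 34 mm wide, 10 mm thick, 28 mm tall. This point is on the screw's axis, 92 mm above the bench; its x axis runs along the 34 mm width, its y axis across the 10 mm thickness (pinch it along y from above), z up. It turns with the screw; seated, its x axis is parallel to the fixture's x. Below it, a 20 mm collar from 70 to 78 mm above the bench.
- screw_jar: a small white jar with a black lid, 43 mm across, 46 mm tall; a bystander. Origin at the centre of its underside.
- tweezers: black tweezers, 129 mm long, lying flat; a bystander. Origin at the centre of its underside.
- solder_spool: a spool, 56 mm across, 36 mm tall; a bystander. Origin at the centre of its underside.
- loupe: a black eye loupe, 33 mm across, 30 mm tall; a bystander. Origin at the centre of its underside.
- tape_roll: a roll of tape lying flat, 72 mm across, 18 mm tall; a bystander. Origin at the centre of its underside.

How it is judged:
On the way, in this order (a step that is already met when the one before it is completed fails the run):
1. the carriage is locked: the cam lever is fully down on the far side (value of joint cam_lever above 1.3 rad and distance of carriage_top from where it was at the start of the episode below 0.006 m), for 0.2 s.
2. the thumbscrew is turned clockwise until it seats, with the carriage locked (value of joint thumbscrew above -0.08 rad and value of joint cam_lever above 1.3 rad), for 0.1 s.
At the end, for the whole second after the job is handed in: the thumbscrew stands still a quarter turn (90 degrees, give or take 14) back from its seat with the fingers still gripping its head (over 8 N), the cam lever is down (over 1.3 rad) and the carriage is within 6 mm of where it stood (all of step 1 and value of joint thumbscrew between -1.821 and -1.321 rad and velocity of joint thumbscrew between -0.1 and 0.1 rad/s and contact force between the fingers and thumbscrew above 8 N); the arm keeps its last pose, push and grip.
It fails at once if the carriage is shifted along its rail by more than 6 mm (distance of carriage_top from where it was at the start of the episode above 0.006 m).
It fails at once if another thing on the bench is moved by more than 25 mm (distance of any of screw_jar, tweezers, solder_spool, loupe, tape_roll from where it was at the start of the episode above 0.025 m).
It also fails if it takes over 72 s, if anything falls off the work surface, if the arm or the gripper's body presses on something with over 40 N, if the wrist force passes 120 N, or if a joint passes its speed limit or range.

## Working session

There is one attempt and no reset: what is moved stays moved. The work goes in short steps, Python scripts to look and compute and a tool call to move; the robot and the scene stay as the last step left them, time stands still between calls to the robot, and variables do not carry over. Pictures are saved under pics/ and viewed, and the job is handed in when it is done.

Besides the shell and the picture viewer there is one more tool, called after "Request:" as name(argument=value, ...), one argument or row to a line, values as JSON. step_arm: Moves the arm, as the interface text tells. Shift numbers are shares of 4 cm and turn numbers shares of 5 degrees, none past 1 either way. Its arguments: {"type":"object","properties":{"targets":{"type":"array"},"squeeze":{"type":"number"}},"required":["targets"]}

```bash
ls; mkdir -p pics
python3 - <<'E'
from plant import *
import cv2,numpy as np
s=get_state()
for k,v in s.items(): print(k,np.round(v,4))
for n in("side","top"):
    c=read_camera(n); cv2.imwrite(f"pics/{n}0.png",c["pixels"][:,:,::-1]); np.savez(f"{n}0.npz",**c)
    R=cv2.Rodrigues(np.array(c["rvec"]))[0]; print(n,c["mtx"],-R.T@np.array(c["tvec"]).ravel(),R)
E
```

```text
pics
time 0.0
qpos [-1.407   0.2872  1.5782 -0.      1.2786 -0.15  ]
dq [ 0.0007 -0.0001 -0.0006 -0.0016 -0.0004 -0.0005]
joint_efforts [-5.00000e-04 -4.05984e+01 -2.92627e+01 -2.00000e-04  5.70000e-03
  0.00000e+00]
eef_pos [ 0.2082 -0.6414  0.2299]
tcp_rot [ 0.9877  0.1562 -0.     -0.0012]
contact_force [ 0.1118 -0.0158 -0.6923]
wrist_torque [ 0.0286  0.0844 -0.0394]
opening 1.0008
side [[435.93548878   0.         255.68404816]
 [  0.         435.93548878 190.50712364]
 [  0.           0.           1.        ]] [0.17981371 0.3287632  0.83801203] [[-0.54009923 -0.84155442  0.00888726]
 [-0.70858218  0.44901082 -0.54433499]
 [ 0.45409704 -0.30029226 -0.83882086]]
top [[423.07679612   0.         256.11645787]
 [  0.         423.07679612 189.64990556]
 [  0.           0.           1.        ]] [0.40505606 0.07758238 1.10860241] [[-1.14830372e-02 -9.99934046e-01  2.09568740e-04]
 [-9.89472180e-01  1.13326569e-02 -1.44278816e-01]
 [ 1.44266925e-01 -1.86412145e-03 -9.89537053e-01]]
```

View pics/side0.png

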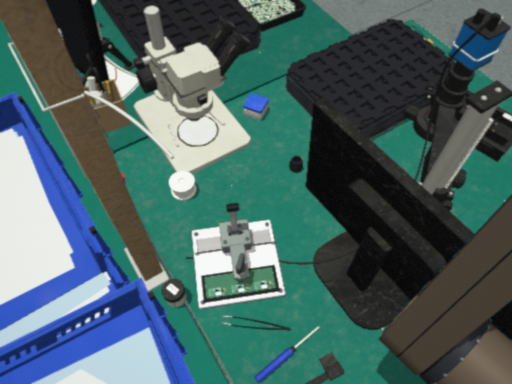

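View pics/top0.png

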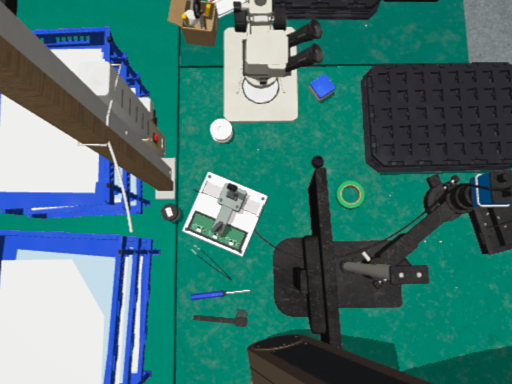

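The side view shows the fixture at about (237,262), with the lever tip at (232,208). In the top view it is at about (227,214). A monitor stands between the arm and the fixture, so next I'll build a point cloud and zoom in.

```bash
cat > h.py <<'E'
import numpy as np,cv2
def load(f): return dict(np.load(f))
def cloud(c):
    z=c["range_z"].astype(float);h,w=z.shape;u,v=np.meshgrid(np.arange(w),np.arange(h))
    K=c["mtx"];p=np.stack([(u-K[0,2])/K[0,0]*z,(v-K[1,2])/K[1,1]*z,z],-1)
    R=cv2.Rodrigues(np.array(c["rvec"]))[0];P=(p-np.array(c["tvec"]).ravel())@R
    P[z==0]=np.nan; return P
def proj(c,p): return cv2.projectPoints(np.array(p,float).reshape(-1,3),np.array(c["rvec"]),np.array(c["tvec"]),c["mtx"],None)[0][:,0]
E
python3 - <<'E'
from h import *
for n,(x0,y0,w,h) in {"side":(170,190,130,130),"top":(170,160,110,100)}.items():
    c=load(n+"0.npz");im=c["pixels"][y0:y0+h,x0:x0+w,::-1]
    cv2.imwrite(f"pics/{n}z.png",cv2.resize(im,None,fx=5.5,fy=5.5,interpolation=cv2.INTER_CUBIC)[:600])
c=load("top0.npz");P=cloud(c)
# coarse height map
for x in np.arange(0.15,1.0,0.05):
    row=[]
    for y in np.arange(-0.8,0.45,0.05):
        m=(abs(P[...,0]-x)<.025)&(abs(P[...,1]-y)<.025)
        row.append("%4d"%(np.nanmax(P[m][:,2])*1000) if m.any() else "   .")
    print("%.2f"%x," ".join(row))
print("y from -0.8 step .05")
E
```

```text
0.15    .    .    .    .    .    6    5    5    5    7    5    4    5    4    .    .    .  317  292    6    7    5    6  297  248
0.20    .    .    .    .    .    5    5    5    4    5    6    5    5    4   42  221  491  483  320   10    5    6    7  298  248
0.25    .    .    .    .   -8    6    6    4    6    5   17   20   20   20  598  575  543  480   13   13   10    9    5  298  247
0.30    .    .    .    .    0    6    6    5    4    5   21   21  178   21    .  315  196   15   12   17   16   16    5  299  246
0.35    .    .    .    .    3    5    6    5    4    4    1  190  429  429   22  315  241   15    6   12   12    5    5  298  245
0.40    .    .    .    .    6   43   45    6    5    5  184  198  428  428   43  315  242   23   25   24   12    8  122  310  244
0.45    .    .    .    .   24   32   44    7  116  187  188  198   20   21   19  315  240   17   24  110  107  510    6  299  298
0.50    .    .    .    .   12   30   43    4  360  389  187    7   21   22    6  315    5   31   60  107   57  511  509  298  244
0.55    .    .    .    .    .    .    .   40  361  382    4 
[... 430 characters left out ...]
  41   41    6  528  526    .
0.75    .    .    .    .   69   73   73   74   73   75   75   76   70    5    6   23   25   25   25   39   41    7  266    5    .
0.80    .    .    .    .   70   73   73   74   74   74   75   75   72    7   40  280  257  233  233   27    6    6    5  298  298
0.85    .    .    .    .   72   75   77   75   75   76   73   75   70   38   42  281  255  234  235   24    7    6    6  309  299
0.90    .    .    .    .   71   73   73   71   73   69   71   70   43    6    6  278  255  233  232   25    7    6    7    5    7
0.95    .    .    .    .    .    .    5    5    6    5    7    5    5    7    5   24  108  169  167   90   89   87    7    7    6
y from -0.8 step .05
```

Run:
```python
from h import *
for n,(x0,y0,w,h) in {"side":(170,190,130,130),"top":(170,160,110,100)}.items():
    P=cloud(load(n+"0.npz"))[y0:y0+h,x0:x0+w].reshape(-1,3)
    for lo,hi in[(.01,.014),(.053,.059),(.07,.085),(.095,.12),(.12,.15)]:
        q=P[(P[:,2]>lo)&(P[:,2]<hi)]
        if len(q)>5: print(n,lo,hi,len(q),np.round(np.median(q,0),4),np.round(q.min(0),3),np.round(q.max(0),3),cv2.minAreaRect(np.float32(q[:,:2])))
```

```text
side 0.01 0.014 1887 [0.5031 0.1744 0.0125] [0.396 0.05  0.01 ] [0.729 0.313 0.014] ((0.5472800135612488, 0.139849454164505), (0.2586556673049927, 0.2750263810157776), 62.765899658203125)
side 0.053 0.059 862 [0.5228 0.1535 0.0567] [0.449 0.104 0.053] [0.575 0.19  0.059] ((0.5081170201301575, 0.15321487188339233), (0.05987106263637543, 0.12722083926200867), 67.7567138671875)
side 0.07 0.085 109 [0.5397 0.145  0.0749] [0.453 0.124 0.07 ] [0.554 0.182 0.085] ((0.5019787549972534, 0.15893009305000305), (0.026522206142544746, 0.1086747944355011), 64.38796997070312)
side 0.095 0.12 161 [0.4683 0.1676 0.1059] [0.451 0.131 0.095] [0.552 0.187 0.12 ] ((0.49885293841362, 0.15624332427978516), (0.017958970740437508, 0.10906030982732773), 64.99065399169922)
side 0.12 0.15 116 [0.551  0.1355 0.1379] [0.543 0.122 0.12 ] [0.564 0.147 0.142] ((0.553270161151886, 0.13459883630275726), (0.022961657494306564, 0.014712361618876457), 58.91012954711914)
top 0.01 0.014 1225 [0.508  0.1413 0.0119] [0.385 0.018 0.01 ] [0.647 0.303 0.014] ((0.4926612377166748, 0.1669604778289795), (0.3513214588165283, 0.20741838216781616), 70.24734497070312)
top 0.053 0.059 561 [0.5227 0.1512 0.056 ] [0.451 0.101 0.053] [0.586 0.293 0.059] ((0.5550207495689392, 0.19010458886623383), (0.18799622356891632, 0.12690840661525726), 44.88893127441406)
top 0.07 0.085 47 [0.5405 0.1379 0.0741] [0.457 0.123 0.07 ] [0.556 0.177 0.084] ((0.504566490650177, 0.15025795996189117), (0.027090439572930336, 0.1017812043428421), 69.30632019042969)
top 0.095 0.12 76 [0.4667 0.1672 0.105 ] [0.452 0.129 0.095] [0.549 0.183 0.118] ((0.4986219108104706, 0.1532004177570343), (0.017119256779551506, 0.10724181681871414), 63.66324996948242)
top 0.12 0.15 68 [0.5533 0.1317 0.1367] [0.545 0.12  0.121] [0.563 0.144 0.142] ((0.5546063780784607, 0.13130255043506622), (0.023960713297128677, 0.015195525251328945), 68.00369262695312)
```

View pics/sidez.png

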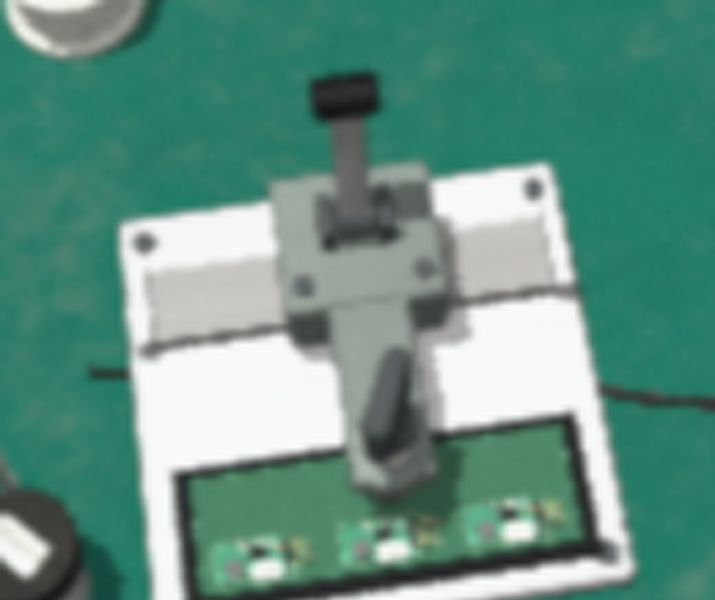

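View pics/topz.png

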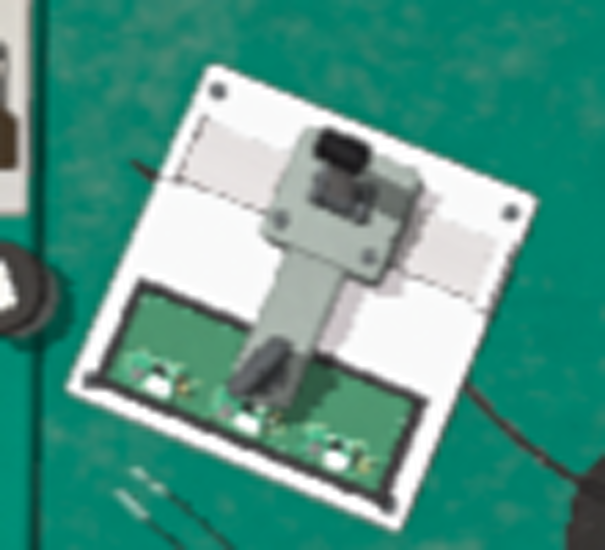

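Run:
```python
from h import *
for n in("side","top"):
    c=load(n+"0.npz");P=cloud(c);
    x0,y0,w,h=(170,190,130,130) if n=="side" else (170,160,110,100)
    im=c["pixels"][y0:y0+h,x0:x0+w].astype(int);q=P[y0:y0+h,x0:x0+w]
    # plate edges: white pixels at z 10-14mm
    m=(im.min(-1)>150)&(abs(q[...,2]-.012)<.006)&(q[...,0]>.38)&(q[...,0]<.62)
    nn,l,st,_=cv2.connectedComponentsWithStats(m.astype(np.uint8))
    pts=q[m]; pts=pts[(abs(pts[:,0]-.5)<.13)&(abs(pts[:,1]-.155)<.13)]
    print(n,len(pts),cv2.minAreaRect(np.float32(pts[:,:2])))
    g=(im[...,1]>im[...,0]+15)&(q[...,2]>.008)&(q[...,2]<.03)&(abs(q[...,0]-.45)<.08)&(abs(q[...,1]-.17)<.1)
    print("green",g.sum(),cv2.minAreaRect(np.float32(q[g][:,:2])))
    # spade top
    s=(q[...,2]>.1)&(q[...,2]<.112)&(q[...,0]<.49)&(abs(q[...,1]-.17)<.04)
    sp=q[s]; d=sp[:,:2]-sp[:,:2].mean(0);print("spade",len(sp),sp.mean(0),cv2.minAreaRect(np.float32(sp[:,:2])))
    w_,v_=np.linalg.eigh(d.T@d/len(d));print(np.sqrt(w_*12),v_[:,1],np.degrees(np.arctan2(v_[1,1],v_[0,1])))
    t=(q[...,2]>.12);tp=q[t];tp=tp[np.linalg.norm(tp[:,:2]-[.553,.132],axis=1)<.03]
    t2=tp[tp[:,2]>tp[:,2].max()-.004];print("tip top",len(t2),t2.mean(0),tp[:,2].max(),cv2.minAreaRect(np.float32(t2[:,:2])))
    b=(q[...,2]>.053)&(q[...,2]<.059)&(abs(q[...,0]-.51)<.09)&(abs(q[...,1]-.15)<.06)
    print("arm+carr top",q[b].mean(0),cv2.minAreaRect(np.float32(q[b][:,:2])))
```

```text
side 2460 ((0.4936580955982208, 0.16372540593147278), (0.1702428013086319, 0.19326286017894745), 66.75743103027344)
green 1449 ((0.4394858479499817, 0.17724522948265076), (0.1892922818660736, 0.11049777269363403), 66.30172729492188)
spade 97 [0.46309178 0.17340781 0.10559625] ((0.46400725841522217, 0.17307257652282715), (0.010102926753461361, 0.03312184661626816), 44.77457809448242)
[0.00957107 0.03366199] [-0.67952009  0.7336569 ] 132.80615237996716
tip top 50 [0.55370978 0.13489629 0.13955455] 0.14221446280009936 ((0.5535063147544861, 0.13432009518146515), (0.0224436204880476, 0.01193345058709383), 65.31063842773438)
arm+carr top [0.51826556 0.15034538 0.05661582] ((0.5081170201301575, 0.15321487188339233), (0.05987106263637543, 0.12722083926200867), 67.7567138671875)
top 1704 ((0.50525963306427, 0.1573265939950943), (0.1695142537355423, 0.16965456306934357), 66.63055419921875)
green 817 ((0.4378829300403595, 0.17193113267421722), (0.16518718004226685, 0.10512243211269379), 76.7728500366211)
spade 60 [0.46491291 0.16990479 0.10469314] ((0.465226411819458, 0.17023199796676636), (0.010228944011032581, 0.031630679965019226), 43.20961380004883)
[0.01031509 0.03183654] [-0.66544733  0.7464448 ] 131.71665280731
tip top 25 [0.55343648 0.13108436 0.139681  ] 0.14167389067870026 ((0.554202139377594, 0.13226084411144257), (0.021033192053437233, 0.009782515466213226), 79.7756118774414)
arm+carr top [0.51901268 0.1450774  0.05599707] ((0.5095871686935425, 0.1505579799413681), (0.059692829847335815, 0.12575826048851013), 67.19035339355469)
```

The fixture yaw is about -23.3°. The spade is at (0.464,0.171) and its long axis has a yaw of about 132°, which puts the thumbscrew near -2.71 rad. Before planning the transfer I need to identify the tall brown object and the other tall things.

Run:
```python
from h import *
for n in("side","top"):
    c=load(n+"0.npz");P=cloud(c);z=P[...,2]
    v=np.uint8(np.clip(np.nan_to_num(z)/0.9,0,1)*255);v=cv2.applyColorMap(v,cv2.COLORMAP_JET)
    im=np.hstack([c["pixels"][:,:,::-1],v]);cv2.imwrite(f"pics/{n}h.png",cv2.resize(im,(800,300)))
    print(n)
    m=(z>.33)
    g=np.round(P[m]/.06).astype(int);u,k=np.unique(g[:,:2],axis=0,return_counts=True)
    for a,cnt in zip(u,k):
        if cnt>15:
            zz=P[m][(g[:,:2]==a).all(1)][:,2];print(np.round(a*.06,2),cnt,"%.2f-%.2f"%(zz.min(),zz.max()),end=" | ")
    print()
```

```text
side
[0.18 0.  ] 198 0.45-0.48 | [0.18 0.06] 4802 0.33-0.47 | [0.24 0.  ] 671 0.40-0.51 | [0.24 0.06] 1797 0.33-0.48 | [ 0.36 -0.18] 954 0.33-0.43 | [ 0.36 -0.12] 1029 0.33-0.43 | [0.42 0.24] 65 0.50-0.51 | [ 0.48 -0.42] 86 0.33-0.37 | [ 0.48 -0.36] 749 0.33-0.39 | [0.48 0.24] 153 0.51-0.51 | [0.48 0.3 ] 47 0.51-0.51 | [ 0.54 -0.42] 24 0.36-0.36 | [ 0.54 -0.36] 571 0.33-0.39 | [0.54 0.3 ] 7409 0.33-0.62 | [0.54 0.36] 1051 0.33-0.62 | [0.6  0.36] 97 0.34-0.50 | [0.66 0.3 ] 99 0.33-0.50 | [0.66 0.36] 280 0.33-0.52 | 
top
[0.18 0.06] 218 0.33-0.44 | [ 0.24 -0.12] 385 0.48-0.60 | [ 0.24 -0.06] 1643 0.33-0.58 | [0.24 0.  ] 1563 0.33-0.55 | [0.24 0.06] 567 0.33-0.47 | [ 0.36 -0.18] 560 0.34-0.43 | [ 0.36 -0.12] 332 0.33-0.43 | [0.42 0.24] 32 0.50-0.51 | [ 0.48 -0.36] 392 0.33-0.39 | [0.48 0.24] 110 0.50-0.51 | [ 0.54 -0.36] 545 0.33-0.39 | [0.54 0.3 ] 3352 0.33-0.77 | [0.54 0.36] 85 0.33-0.71 | [0.6 0.3] 6102 0.33-0.77 | [0.66 0.3 ] 2170 0.33-0.53 | [0.66 0.36] 34 0.52-0.53 |
```

View pics/sideh.png

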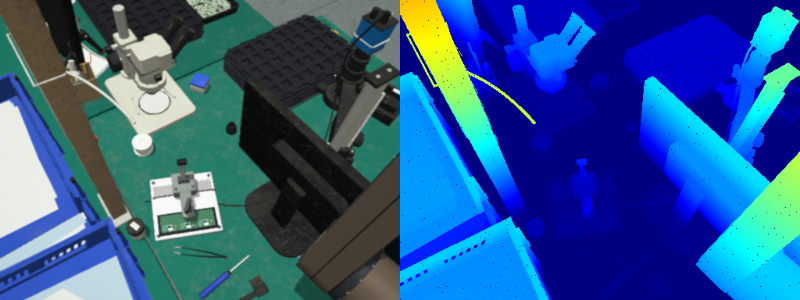

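View pics/toph.png

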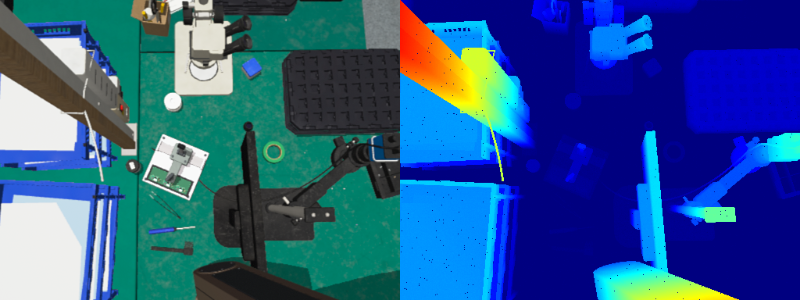

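Request:
step_arm(
  targets=[
    [[1,0,0,-0.5,0],[1,0,0,-1,0],[1,0,0,-1,0],[1,0,0,-1,0],[1,0,0,-1,0],[1,0,0,-1,0],[1,0,0,-1,0],[1,0,0,0,0]],
  ],
  squeeze=40,
)

```text
time: 0.77
eef_pos: [0.2085, -0.6426, 0.5027]
tcp_rot: [0.988, 0.156, 0.0, 0.008]
contact_force: [-0.2, 0.3, 1.6]
opening: 1.0
```

Run:
```python
from h import *
from plant import *
print(get_state())
o=[]
for n in("side","top"):
    c=read_camera(n);np.savez(n+"1.npz",**c);o.append(c["pixels"][:,:,::-1])
cv2.imwrite("pics/b1.png",cv2.resize(np.hstack(o),(800,300)))
```

```text
{'time': 0.7667, 'qpos': array([-1.40699008e+00,  2.19607130e-01,  1.17627803e+00, -7.53820027e-05,
        1.72922185e+00, -1.49998009e-01]), 'dq': array([ 0.00357062,  0.01023624,  0.10070425,  0.00254208, -0.07136493,
        0.00072746]), 'joint_efforts': array([-9.85781774e-01, -2.85951215e+01, -2.46083128e+01, -1.05891263e-02,
        8.04699375e-02,  4.47746356e-05]), 'eef_pos': array([ 0.20845922, -0.64257241,  0.50273554]), 'tcp_rot': array([9.87683515e-01, 1.56247658e-01, 1.97405172e-05, 8.24279296e-03]), 'contact_force': array([-0.18246996,  0.33298509,  1.56207982]), 'wrist_torque': array([-0.00486412, -0.02115748, -0.00665245]), 'opening': 1.0002065477343949}
```

View pics/b1.png

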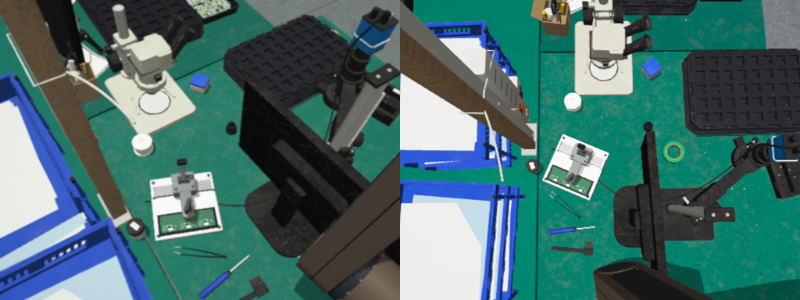

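Run:
```python
from h import *
for n in("side","top"):
    a=load(n+"0.npz");b=load(n+"1.npz")
    d=np.abs(a["pixels"].astype(int)-b["pixels"]).sum(-1)>60
    print(n,d.sum(),[ (r.min(),r.max()) for r in np.nonzero(d)])
    P=cloud(b);m=(P[...,2]>.33)&(P[...,0]<.3);q=P[m]
    for y in np.arange(-.2,.16,.03):
        k=abs(q[:,1]-y)<.015
        if k.any(): print("%.2f"%y,np.round(q[k].min(0),2),np.round(q[k].max(0),2))
```

```text
side 238 [(np.int64(250), np.int64(348)), (np.int64(415), np.int64(511))]
0.01 [0.23 0.02 0.46] [0.23 0.02 0.51]
0.04 [0.16 0.03 0.34] [0.23 0.05 0.52]
0.07 [0.16 0.06 0.33] [0.23 0.08 0.44]
top 2072 [(np.int64(335), np.int64(383)), (np.int64(258), np.int64(511))]
-0.08 [ 0.24 -0.09  0.44] [ 0.25 -0.07  0.58]
-0.05 [ 0.24 -0.06  0.33] [ 0.25 -0.04  0.57]
-0.02 [ 0.24 -0.03  0.33] [ 0.24 -0.01  0.55]
0.01 [ 0.23 -0.    0.33] [0.24 0.02 0.53]
0.04 [0.2  0.03 0.33] [0.23 0.05 0.51]
0.07 [0.18 0.06 0.33] [0.23 0.08 0.43]
```

The brown object moved with the joints, so it is the robot's own upper arm. Next I'll refine the lever geometry in the fixture frame.

Run:
```python
from h import *
a=np.radians(-23.3);fx=np.array([np.cos(a),np.sin(a)]);fy=np.array([-np.sin(a),np.cos(a)])
C=np.array([.5416,.138])
for n in("side","top"):
    Q=[]
    for k in "01":
        P=cloud(load(n+k+".npz")).reshape(-1,3);P=P[np.linalg.norm(P[:,:2]-C,axis=1)<.06]
        Q.append(np.c_[(P[:,:2]-C)@fx,(P[:,:2]-C)@fy,P[:,2]])
    Q=np.vstack(Q)*1000
    for lo,hi in[(50,58),(60,66),(66,72),(72,78),(78,86),(86,94),(94,102),(102,110),(110,118),(118,126),(126,134),(134,138),(138,144)]:
        q=Q[(Q[:,2]>lo)&(Q[:,2]<=hi)]
        if len(q)>2:print(n,lo,hi,len(q),"med",np.round(np.median(q,0)),"x",np.round(np.percentile(q[:,0],[3,97])),"y",np.round(np.percentile(q[:,1],[3,97])))
b=load("top1.npz");P=cloud(b);m=(P[...,2]>.4)&(P[...,0]>.35)&(P[...,1]<.27)&(P[...,1]>.1);print("wire",np.round(P[m].min(0),3),np.round(P[m].max(0),3))
for z in np.arange(.3,.8,.05):
    m=(abs(P[...,2]-z)<.025)&(P[...,1]>.2)&(P[...,1]<.5)&(P[...,0]>.4);q=P[m]
    if len(q):print("%.2f"%z,len(q),np.round(np.percentile(q[:,:2],[2],axis=0),3),np.round(np.percentile(q[:,:2],[98],axis=0),3))
```

```text
side 50 58 1250 med [-15.   3.  56.] x [-54.  25.] y [-27.  30.]
side 60 66 59 med [-7. -3. 61.] x [-47.  19.] y [-22.  26.]
side 66 72 127 med [-1.  2. 70.] x [-7. 10.] y [-12.  15.]
side 72 78 60 med [-2.  2. 74.] x [-6.  8.] y [-10.  11.]
side 78 86 31 med [ 0.  1. 82.] x [-1.  2.] y [-3.  7.]
side 86 94 30 med [ 2.  1. 91.] x [-0.  4.] y [-4.  6.]
side 94 102 33 med [ 4.  2. 97.] x [1. 8.] y [-4.  7.]
side 102 110 41 med [  5.   1. 106.] x [3. 7.] y [-5.  7.]
side 110 118 30 med [  6.   2. 114.] x [4. 8.] y [-3.  7.]
side 118 126 31 med [  7.   2. 122.] x [5. 9.] y [-3.  6.]
side 126 134 38 med [  6.   0. 132.] x [ 5. 10.] y [-9. 13.]
side 134 138 65 med [  8.   2. 137.] x [ 5. 19.] y [-10.  13.]
side 138 144 107 med [ 12.   1. 139.] x [ 7. 18.] y [-10.  12.]
top 50 58 895 med [-15.  -4.  56.] x [-56.  26.] y [-29.  27.]
top 60 66 46 med [-8. -7. 61.] x [-52.  15.] y [-26.  22.]
top 66 72 74 med [ 2. -2. 69.] x [-5. 11.] y [-14.  13.]
top 72 78 34 med [ 1. -5. 74.] x [-5. 10.] y [-14.   9.]
top 78 86 9 med [ 2. -3. 83.] x [1. 5.] y [-7.  3.]
top 86 94 11 med [ 3. -3. 91.] x [2. 7.] y [-7.  3.]
top 94 102 9 med [ 5. -2. 99.] x [4. 6.] y [-6.  3.]
top 102 110 9 med [  6.  -2. 106.] x [5. 8.] y [-7.  2.]
top 110 118 9 med [  7.  -0. 114.] x [6. 8.] y [-5.  3.]
top 126 134 19 med [  8.  -3. 133.] x [ 7. 22.] y [-13.   8.]
top 134 138 61 med [ 15.  -1. 137.] x [ 8. 21.] y [-12.  10.]
top 138 144 55 med [ 14.  -0. 140.] x [10. 19.] y [-11.  10.]
wire [0.436 0.253 0.504] [0.51  0.27  0.511]
0.30 2134 [[0.409 0.285]] [[0.864 0.494]]
0.35 624 [[0.565 0.285]] [[0.677 0.325]]
0.40 736 [[0.565 0.285]] [[0.677 0.328]]
0.45 899 [[0.565 0.286]] [[0.677 0.328]]
0.50 1791 [[0.453 0.257]] [[0.683 0.33 ]]
0.55 1406 [[0.565 0.29 ]] [[0.679 0.33 ]]
0.60 1093 [[0.565 0.292]] [[0.623 0.329]]
0.65 1483 [[0.565 0.292]] [[0.624 0.329]]
0.70 2004 [[0.565 0.292]] [[0.623 0.328]]
0.75 1922 [[0.565 0.292]] [[0.624 0.309]]
```

```bash
cat >> h.py <<'E'
def yaw_of(q):
    from scipy.spatial.transform import Rotation as Ro
    x=Ro.from_quat(q).as_matrix()[:,0]; return np.degrees(np.arctan2(x[1],x[0]))
def plan(pos,yaw,wps,step=.03,tstep=5.,op=0.):
    """wps: list of (x,y,z,yaw deg). prints rows; unwrapped yaw"""
    p=np.array(pos,float);rows=[]
    for w in wps:
        t=np.array(w[:3],float);dy=w[3]-yaw
        n=max(1,int(np.ceil(max(np.linalg.norm(t-p)/step,abs(dy)/tstep)-1e-6)))
        p0=p.copy();y0=yaw
        for i in range(1,n+1):
            tgt=p0+(t-p0)*i/n;d=tgt-p;a=np.radians(yaw)
            lx=d[0]*np.cos(a)+d[1]*np.sin(a);ly=d[0]*np.sin(a)-d[1]*np.cos(a)
            r=[op]+[round(float(v),2) for v in(lx/.04,ly/.04,-d[2]/.04,-(y0+dy*i/n-yaw)/5)]
            rows.append(r)
            p=p+np.array([(r[1]*np.cos(a)+r[2]*np.sin(a))*.04,(r[1]*np.sin(a)-r[2]*np.cos(a))*.04,-r[3]*.04]);yaw-=r[4]*5
    for k in range(0,len(rows),10): print(rows[k:k+10])
    print("end",np.round(p,4),round(yaw,2))
a_=np.radians(-23.3);FX=np.array([np.cos(a_),np.sin(a_)]);FY=np.array([-np.sin(a_),np.cos(a_)]);CT=np.array([.5416,.138])
def W(x,y,z,yaw): # fixture mm -> wp
    p=CT+FX*x/1000+FY*y/1000;return (p[0],p[1],z/1000,yaw)
E
python3 - <<'E'
from h import *
w=[]
az=np.radians(np.linspace(-72,15.9,10)[1:]);r=np.linspace(.675,.539,10)[1:];y=np.linspace(17.97,156.7,10)[1:]
w=[(r[i]*np.cos(az[i]),r[i]*np.sin(az[i]),.53,y[i]) for i in range(9)]
w[-1]=W(-25,0,530,156.7)
plan([.2085,-.6425,.511],17.97,w,step=.033)
E
```

```text
[[0.0, 0.7, -0.16, -0.12, -0.77], [0.0, 0.71, -0.11, -0.12, -0.77], [0.0, 0.72, -0.06, -0.12, -0.77], [0.0, 0.72, -0.01, -0.11, -0.77], [0.0, 0.69, -0.09, -0.0, -0.77], [0.0, 0.7, -0.04, -0.0, -0.77], [0.0, 0.7, 0.01, -0.0, -0.77], [0.0, 0.7, 0.06, -0.0, -0.78], [0.0, 0.68, -0.02, -0.0, -0.77], [0.0, 0.69, 0.03, -0.0, -0.77]]
[[0.0, 0.68, 0.07, -0.0, -0.77], [0.0, 0.67, 0.12, -0.0, -0.77], [0.0, 0.67, 0.05, -0.0, -0.77], [0.0, 0.66, 0.09, -0.0, -0.77], [0.0, 0.66, 0.13, -0.0, -0.77], [0.0, 0.64, 0.18, -0.0, -0.77], [0.0, 0.64, 0.11, -0.0, -0.77], [0.0, 0.64, 0.15, -0.0, -0.77], [0.0, 0.62, 0.19, -0.0, -0.77], [0.0, 0.62, 0.23, -0.0, -0.77]]
[[0.0, 0.61, 0.16, -0.0, -0.77], [0.0, 0.61, 0.21, -0.0, -0.77], [0.0, 0.58, 0.24, -0.0, -0.78], [0.0, 0.57, 0.28, -0.0, -0.77], [0.0, 0.58, 0.22, -0.0, -0.77], [0.0, 0.57, 0.25, -0.0, -0.77], [0.0, 0.55, 0.29, -0.0, -0.77], [0.0, 0.53, 0.33, -0.0, -0.77], [0.0, 0.54, 0.26, -0.0, -0.77], [0.0, 0.53, 0.3, -0.0, -0.77]]
[[0.0, 0.5, 0.33, -0.0, -0.77], [0.0, 0.48, 0.37, -0.0, -0.77], [0.0, 0.51, 0.31, -0.0, -0.77], [0.0, 0.48, 0.34, -0.0, -0.77], [0.0, 0.46, 0.37, -0.0, -0.77], [0.0, 0.43, 0.4, -0.0, -0.78]]
end [0.5188 0.1479 0.5298] 156.72
```

Here is the transfer arc, high over the bench.

Request:
step_arm(
  targets=[
    [[0,0.7,-0.16,-0.12,-0.77],[0,0.7,-0.1,-0.12,-0.77],[0,0.7,-0.05,-0.12,-0.77],[0,0.7,0,-0.12,-0.77],[0,0.7,-0.1,0,-0.77],[0,0.7,-0.05,0,-0.77],[0,0.7,0,0,-0.77],[0,0.7,0.05,0,-0.77],[0,0.7,0,0,-0.77],[0,0.7,0.03,0,-0.77]],
  ],
)

```text
time: 1.7
eef_pos: [0.4281, -0.4677, 0.5066]
tcp_rot: [0.88, 0.475, -0.0, -0.003]
contact_force: [-0.0, 0.3, -0.4]
opening: -0.003
```

Request:
step_arm(
  targets=[
    [[0,0.68,0.07,0,-0.77],[0,0.67,0.12,0,-0.77],[0,0.67,0.05,0,-0.77],[0,0.66,0.09,0,-0.77],[0,0.66,0.13,0,-0.77],[0,0.64,0.18,0,-0.77],[0,0.64,0.11,0,-0.77],[0,0.64,0.15,0,-0.77],[0,0.62,0.19,0,-0.77],[0,0.62,0.23,0,-0.77]],
  ],
)

```text
time: 2.53
eef_pos: [0.5507, -0.2341, 0.507]
tcp_rot: [0.675, 0.738, -0.0, -0.003]
contact_force: [-0.4, 0.2, 0.0]
opening: -0.002
```

Request:
step_arm(
  targets=[
    [[0,0.61,0.16,0,-0.77],[0,0.61,0.21,0,-0.77],[0,0.58,0.24,0,-0.78],[0,0.57,0.28,0,-0.77],[0,0.58,0.22,0,-0.77],[0,0.57,0.25,0,-0.77],[0,0.55,0.29,0,-0.77],[0,0.53,0.33,0,-0.77],[0,0.54,0.26,0,-0.77],[0,0.53,0.3,0,-0.77]],
  ],
)

```text
time: 3.37
eef_pos: [0.5587, 0.013, 0.5069]
tcp_rot: [0.393, 0.92, -0.001, -0.003]
contact_force: [0.5, -0.6, 0.2]
opening: -0.003
```

Request:
step_arm(
  targets=[
    [[0,0.5,0.33,0,-0.77],[0,0.48,0.37,0,-0.77],[0,0.51,0.31,0,-0.77],[0,0.48,0.34,0,-0.77],[0,0.46,0.37,0,-0.77],[0,0.43,0.4,0,-0.78],[0,0,0,0,0],[0,0,0,0,0],[0,0,0,0,0]],
  ],
)

```text
time: 4.12
eef_pos: [0.5186, 0.1478, 0.5085]
tcp_rot: [0.203, 0.979, -0.001, -0.001]
contact_force: [0.4, -0.1, 0.2]
opening: 0.001
```

Run:
```python
from h import *
from plant import *
s=get_state();print(s,yaw_of(s["tcp_rot"]))
o=[]
for n in("side","top"):
    c=read_camera(n);np.savez(n+"2.npz",**c);o.append(c["pixels"][:,:,::-1])
cv2.imwrite("pics/b2.png",cv2.resize(np.hstack(o),(800,300)))
print(proj(load("top0.npz"),[s["eef_pos"]]))
```

```text
{'time': 4.1167, 'qpos': array([ 8.96821354e-02, -8.41892266e-02,  1.48584190e+00, -5.24771088e-04,
        1.74314505e+00, -1.07330559e+00]), 'dq': array([-0.01800459,  0.00017043, -0.01182362,  0.00287777,  0.00137794,
       -0.00010116]), 'joint_efforts': array([ 5.65256774e-01, -2.76162368e+01, -3.07190859e+01,  2.13917729e-02,
        1.59085763e-02, -4.13642201e-04]), 'eef_pos': array([0.51859279, 0.14781132, 0.50849994]), 'tcp_rot': array([ 2.02537676e-01,  9.79273126e-01, -7.11257621e-04, -1.45913383e-03]), 'contact_force': array([ 0.36916699, -0.13318041,  0.20903367]), 'wrist_torque': array([-0.03495085, -0.04263527, -0.04683787]), 'opening': 0.0005929461954471729} 156.62903309008288
[[206.4255137  172.33806757]]
```

View pics/b2.png

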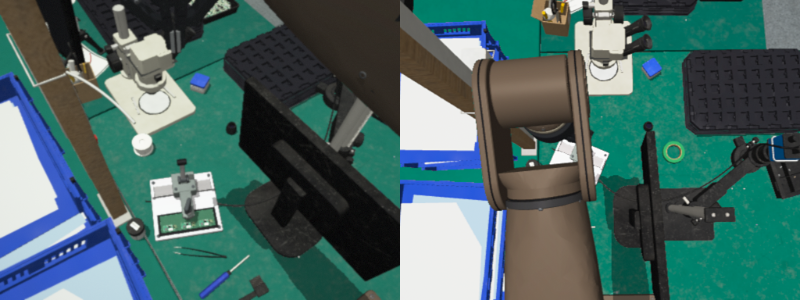

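The arm is above the fixture and the top view shows the wrist alongside the lamp boom. I'll measure the wrist width against the white wire tip near (0.44–0.51, 0.255, 0.505) before descending.

Run:
```python
from h import *
q1=.0897
for n in("top","side"):
    b=load(n+"2.npz");P=cloud(b).reshape(-1,3);a=cloud(load(n+"0.npz")).reshape(-1,3)
    ch=np.abs(load(n+"0.npz")["range_z"]-b["range_z"]).ravel()>.03
    q=P[ch&(P[:,2]>.4)];f=q[:,0]*np.cos(q1)+q[:,1]*np.sin(q1);l=-q[:,0]*np.sin(q1)+q[:,1]*np.cos(q1)
    for F in np.arange(.15,.7,.05):
        k=abs(f-F)<.025
        if k.sum()>20: print(n,"f%.2f"%F,"lat",np.round(np.percentile(l[k],[1,99]),3),"z",np.round(np.percentile(q[k,2],[1,99]),3))
P=cloud(load("top1.npz"));m=(P[...,2]>.48)&(P[...,2]<.53)&(P[...,0]>.4)&(P[...,0]<.6)&(P[...,1]>.2)&(P[...,1]<.29)
q=P[m];v,u=np.nonzero(m)
for x in np.arange(.42,.56,.02):
    k=abs(q[:,0]-x)<.01
    if k.any():print("wire x%.2f"%x,q[k].min(0),q[k].max(0))
p=[.5186,.1478];print("tcp f,l",p[0]*np.cos(q1)+p[1]*np.sin(q1),-p[0]*np.sin(q1)+p[1]*np.cos(q1))
```

```text
top f0.30 lat [0.049 0.145] z [0.726 0.771]
top f0.35 lat [0.052 0.143] z [0.739 0.777]
top f0.40 lat [0.047 0.152] z [0.746 0.782]
top f0.45 lat [0.045 0.154] z [0.716 0.788]
top f0.50 lat [0.044 0.154] z [0.601 0.798]
top f0.55 lat [0.044 0.154] z [0.773 0.799]
side f0.25 lat [0.152 0.157] z [0.683 0.744]
side f0.30 lat [0.15  0.156] z [0.69  0.737]
side f0.35 lat [0.146 0.153] z [0.695 0.712]
side f0.50 lat [0.064 0.125] z [0.515 0.597]
side f0.55 lat [0.077 0.16 ] z [0.519 0.599]
side f0.60 lat [0.25 0.28] z [0.459 0.619]
wire x0.44 [0.4355514  0.25278354 0.504372  ] [0.44985245 0.25792761 0.50866726]
wire x0.46 [0.45123413 0.25613149 0.50534019] [0.46971456 0.26208046 0.5109943 ]
wire x0.48 [0.47080231 0.25935454 0.50580518] [0.489745   0.26725714 0.51125342]
wire x0.50 [0.49004587 0.2641926  0.504824  ] [0.5091331  0.27202201 0.51087481]
wire x0.52 [0.51040027 0.26949769 0.50381876] [0.52966988 0.27918977 0.51070938]
wire x0.54 [0.53077844 0.27741927 0.50323533] [0.54968749 0.28654072 0.50922733]
wire x0.56 [0.55052915 0.28413512 0.50289534] [0.56202716 0.28975493 0.50703419]
tcp f,l 0.5297549358321103 0.10074972933718773
```

Clearance to the wire is about 2.7 cm even at the screw. I'm descending in front of the lever, on the near side.

Request:
step_arm(
  targets=[
    [[0,0,0,0.8,0],[0,0,0,1,0],[0,0,0,1,0],[0,0,0,1,0],[0,0,0,1,0],[0,0,0,1,0],[0,0,0,1,0],[0,0,0,1,0],[0,0,0,1,0],[0,0,0,0.5,0]],
  ],
)

```text
time: 5.05
eef_pos: [0.5153, 0.1467, 0.1325]
tcp_rot: [0.203, 0.979, -0.001, -0.004]
contact_force: [-0.9, -0.1, -0.7]
opening: 0.0
```

Request:
step_arm(
  targets=[
    [[0,0,0,0.4,0],[0,0,0,0,0],[0,0,0,0,0],[0,0,0,0,0]],
  ],
)

```text
time: 5.38
eef_pos: [0.5197, 0.1477, 0.1238]
tcp_rot: [0.203, 0.979, 0.0, 0.001]
contact_force: [0.1, 0.3, 1.2]
opening: 0.003
```

Run:
```python
from h import *
from plant import *
s=get_state();p=s["eef_pos"];d=p[:2]-CT;print(p,d@FX*1000,d@FY*1000,yaw_of(s["tcp_rot"]),s["contact_force"])
c=read_camera("side");np.savez("side3.npz",**c);cv2.imwrite("pics/s3.png",cv2.resize(c["pixels"][180:310,160:310,::-1],None,fx=4.5,fy=4.5,interpolation=cv2.INTER_CUBIC))
```

```text
[0.5197105  0.14773196 0.12383781] -23.95376406188843 0.27998727378378346 156.62182331571705 [0.10389264 0.27381873 1.24477696]
```

View pics/s3.png

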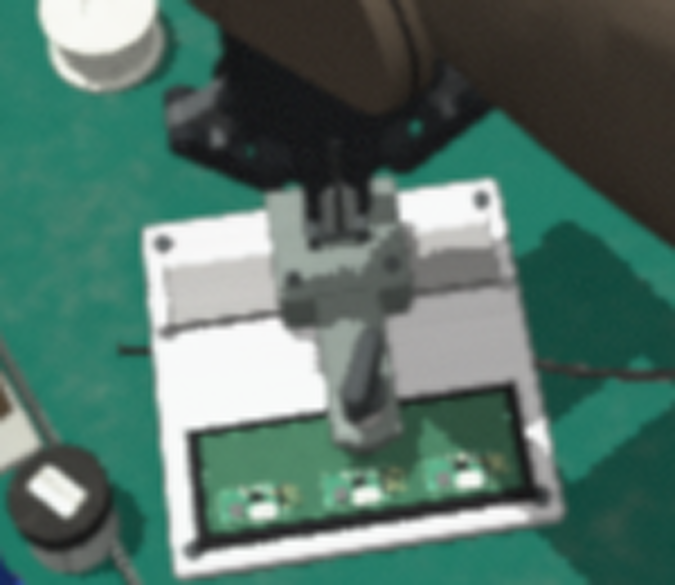

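Request:
step_arm(
  targets=[
    [[0,-0.2,0,0.05,0],[0,-0.2,0,0,0],[0,-0.1,0,0,0],[0,-0.1,0,0,0],[0,-0.1,0,0,0],[0,-0.1,0,0,0],[0,0,0,0,0]],
  ],
)

```text
time: 6.02
eef_pos: [0.5481, 0.1354, 0.12]
tcp_rot: [0.202, 0.979, 0.0, -0.0]
contact_force: [-0.6, 0.3, -0.8]
opening: 0.001
```

```bash
cat > st.py <<'E'
from h import *
from plant import *
s=get_state();p=s["eef_pos"];d=p[:2]-CT;f=s["contact_force"]
print("t",s["time"],"fix x,y,z",np.round([d@FX*1000,d@FY*1000,p[2]*1000],1),"yaw",round(yaw_of(s["tcp_rot"]),2),"F fix",np.round([f[:2]@FX,f[:2]@FY,f[2]],2),"tz",np.round(s["wrist_torque"],2),"op",round(s["opening"],3),"q6",s["qpos"][5])
E
python3 st.py
```

```text
t 6.0167 fix x,y,z [  7.    0.2 120. ] yaw 156.66 F fix [-0.69  0.05 -0.81] tz [ 0.17  0.09 -0.03] op 0.001 q6 -1.1012925137158154
```

Run:
```python
from h import *
from plant import *
o=[]
c=read_camera("side");np.savez("side4.npz",**c);o.append(c["pixels"][170:300,160:310,::-1])
cv2.imwrite("pics/s4.png",cv2.resize(o[0],None,fx=4.5,fy=4.5,interpolation=cv2.INTER_CUBIC))
```

```text
(no output)
```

View pics/s4.png

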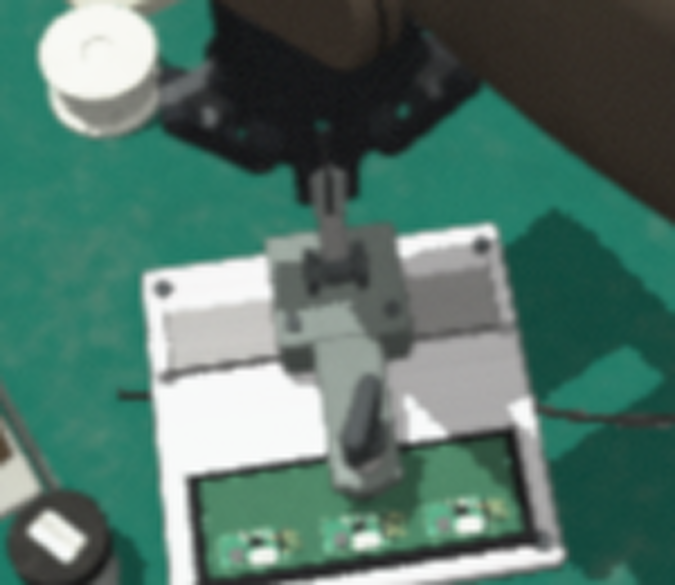

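The view shows the finger at the crossbar with the blade below it at (330,240). I'll keep pushing.

Request:
step_arm(
  targets=[
    [[0,-0.1,0,0.01,0],[0,-0.1,0,0.01,0],[0,-0.1,0,0.02,0]],
  ],
)

```text
time: 6.32
eef_pos: [0.5578, 0.1308, 0.1178]
tcp_rot: [0.202, 0.979, -0.0, -0.002]
contact_force: [-4.2, 2.0, -3.1]
opening: 0.0
```

```bash
python3 st.py
```

```text
t 6.3167 fix x,y,z [ 17.7  -0.2 117.8] yaw 156.69 F fix [-4.61  0.15 -3.09] tz [ 0.32  0.64 -0.02] op 0.0 q6 -1.110964910219732
```

Request:
step_arm(
  targets=[
    [[0,-0.11,0,0.03,0],[0,-0.11,0,0.04,0],[0,-0.11,0,0.05,0],[0,-0.1,0,0.06,0]],
  ],
)

```text
time: 6.65
eef_pos: [0.576, 0.1235, 0.1122]
tcp_rot: [0.202, 0.979, 0.0, 0.001]
contact_force: [-3.2, -0.2, 0.7]
opening: 0.002
```

```bash
python3 st.py
```

```text
t 6.65 fix x,y,z [ 37.3   0.3 112.2] yaw 156.68 F fix [-2.9  -1.45  0.68] tz [0.15 0.42 0.01] op 0.002 q6 -1.1241556725509023
```

Request:
step_arm(
  targets=[
    [[0,-0.08,0,0.08,0],[0,-0.08,0,0.08,0],[0,-0.08,0,0.09,0],[0,-0.08,0,0.1,0]],
  ],
)

```text
time: 6.98
eef_pos: [0.5875, 0.1187, 0.0981]
tcp_rot: [0.202, 0.979, 0.0, 0.001]
contact_force: [-1.5, 2.6, 0.8]
opening: 0.003
```

```bash
python3 st.py
python3 - <<'E'
from h import *
from plant import *
c=read_camera("side");np.savez("side5.npz",**c)
cv2.imwrite("pics/s5.png",cv2.resize(c["pixels"][170:300,160:310,::-1],None,fx=4.5,fy=4.5,interpolation=cv2.INTER_CUBIC))
E
```

```text
t 6.9833 fix x,y,z [49.7  0.4 98.1] yaw 156.67 F fix [-2.43  1.8   0.77] tz [0.26 0.44 0.03] op 0.003 q6 -1.133441843762386
```

View pics/s5.png

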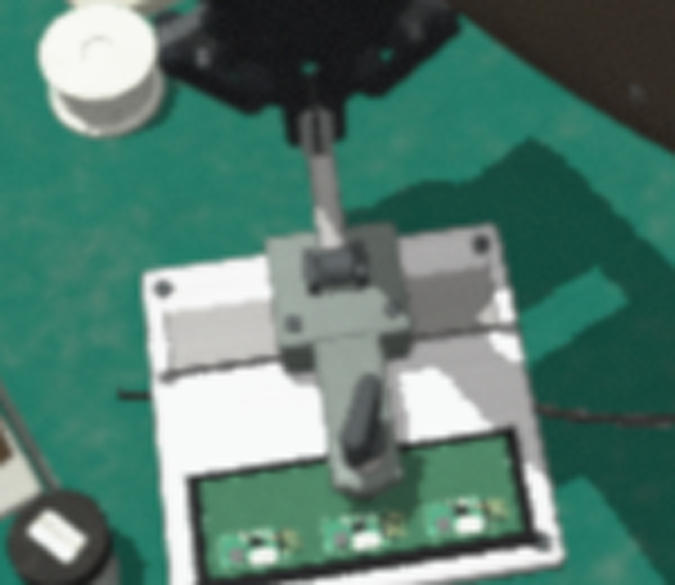

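The lever is leaning far over and the carriage hasn't visibly moved. I'll follow the rest of the arc and press down.

Request:
step_arm(
  targets=[
    [[0,-0.05,0,0.1,0],[0,-0.05,0,0.1,0],[0,-0.04,0,0.1,0],[0,-0.02,0,0.1,0]],
  ],
)

```text
time: 7.37
eef_pos: [0.5935, 0.1161, 0.0822]
tcp_rot: [0.202, 0.979, 0.0, 0.001]
contact_force: [-1.8, -0.5, 4.5]
opening: -0.0
```

```bash
python3 st.py
```

```text
t 7.3667 fix x,y,z [56.3  0.4 82.2] yaw 156.68 F fix [-1.5  -1.15  4.51] tz [-0.06  0.16 -0.01] op -0.0 q6 -1.1378387495003097
```

Request:
step_arm(
  targets=[
    [[0,0,0,0.08,0],[0,0,0,0.05,0],[0,0,0,0.05,0],[0,0,0,0,0]],
  ],
)

```text
time: 7.7
eef_pos: [0.5943, 0.1159, 0.0767]
tcp_rot: [0.202, 0.979, 0.0, 0.002]
contact_force: [-3.1, -2.1, 8.9]
opening: 0.001
```

```bash
python3 st.py
```

```text
t 7.7 fix x,y,z [57.1  0.6 76.7] yaw 156.69 F fix [-1.98 -3.15  8.86] tz [-0.15  0.34 -0.03] op 0.001 q6 -1.1377645078946212
```

Request:
step_arm(
  targets=[
    [[0,0,0,0.05,0],[0,0,0,0.05,0],[0,0,0,0,0],[0,0,0,0,0]],
  ],
)

```text
time: 8.03
eef_pos: [0.5948, 0.116, 0.0757]
tcp_rot: [0.202, 0.979, -0.0, 0.002]
contact_force: [-8.1, -2.2, 21.3]
opening: -0.001
```

```bash
python3 st.py;  python3 - <<'E'
from h import *
from plant import *
c=read_camera("side");np.savez("side6.npz",**c)
cv2.imwrite("pics/s6.png",cv2.resize(c["pixels"][170:300,160:310,::-1],None,fx=4.5,fy=4.5,interpolation=cv2.INTER_CUBIC))
E
```

```text
t 8.0333 fix x,y,z [57.5  0.9 75.7] yaw 156.71 F fix [-6.62 -5.22 21.32] tz [-0.31  1.23 -0.  ] op -0.001 q6 -1.1376173423899976
```

View pics/s6.png

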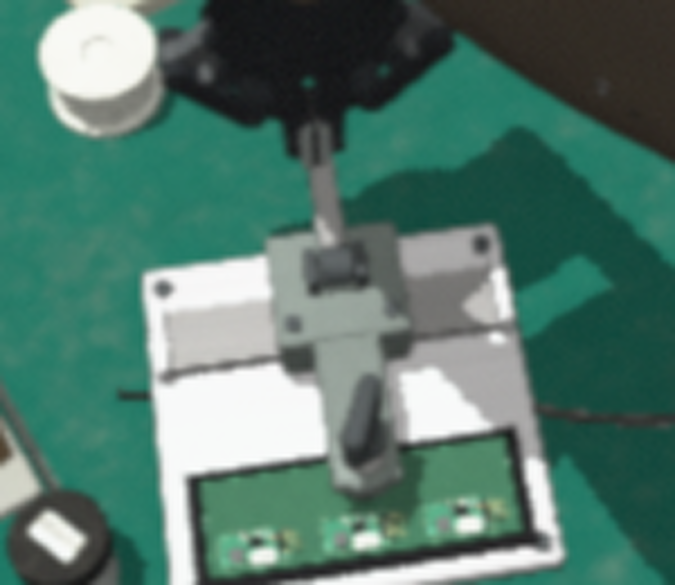

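The push met a firm stop: 21 N with almost no travel. I'll lift off, move above the spade with the jaws open, and look.

Run:
```python
from h import *
plan([.594,.1158,.213],156.7,[(.4644,.1711,.213,132.3)],step=.025,op=.6)
```

```text
[[0.6, 0.59, -0.0, -0.0, 0.81], [0.6, 0.58, -0.05, -0.0, 0.82], [0.6, 0.58, -0.08, -0.0, 0.81], [0.6, 0.58, -0.13, -0.0, 0.81], [0.6, 0.56, -0.16, -0.0, 0.82], [0.6, 0.55, -0.21, -0.0, 0.81]]
end [0.4644 0.1711 0.213 ] 132.3
```

Request:
step_arm(
  targets=[
    [[0,0,0,-0.3,0],[0,0,0,-0.7,0],[0,0,0,-1,0],[0,0,0,-1,0],[0.6,0,0,-0.5,0]],
  ],
)

```text
time: 8.5
eef_pos: [0.5946, 0.1163, 0.2157]
tcp_rot: [0.202, 0.979, 0.001, 0.004]
contact_force: [0.4, -0.2, -0.0]
opening: 0.125
```

Request:
step_arm(
  targets=[
    [[0.6,0.59,0,0,0.81],[0.6,0.58,-0.05,0,0.82],[0.6,0.58,-0.08,0,0.81],[0.6,0.58,-0.13,0,0.81],[0.6,0.56,-0.16,0,0.82],[0.6,0.55,-0.21,0,0.81],[0.6,0,0,0,0],[0.6,0,0,0,0],[0.6,0,0,0,0]],
  ],
)

```text
time: 9.25
eef_pos: [0.4634, 0.1715, 0.2105]
tcp_rot: [0.404, 0.915, 0.0, 0.001]
contact_force: [-0.2, 0.4, -0.1]
opening: 0.598
```

```bash
python3 st.py;  python3 - <<'E'
from h import *
from plant import *
print(get_state()["eef_pos"])
for n in("side","top"):
    c=read_camera(n);np.savez(n+"7.npz",**c)
    cv2.imwrite(f"pics/{n}7.png",cv2.resize(c["pixels"][150:310,130:330,::-1],None,fx=3.7,fy=3.7,interpolation=cv2.INTER_CUBIC))
P=cloud(load("side7.npz"))
s=(P[...,2]>.1)&(P[...,2]<.112)&(np.hypot(P[...,0]-.464,P[...,1]-.171)<.03);sp=P[s]
print(len(sp),sp.mean(0),cv2.minAreaRect(np.float32(sp[:,:2])))
P=P.reshape(-1,3);d=P[:,:2]-CT;Q=np.c_[d@FX,d@FY,P[:,2]]*1000
for x in range(-10,90,6):
    k=(abs(Q[:,0]-x)<3)&(abs(Q[:,1])<6)&(Q[:,2]<150)
    if k.any():print(x,np.round(np.percentile(Q[k,2],[10,50,90])))
E
```

```text
t 9.25 fix x,y,z [-8.510e+01 -2.000e-01  2.105e+02] yaw 132.33 F fix [-0.37  0.29 -0.14] tz [-0.    0.04 -0.01] op 0.598 q6 -0.5897222746022815
[0.46341397 0.17149462 0.21050653]
96 [0.46319342 0.17325833 0.10574877] ((0.4639485478401184, 0.17311991751194), (0.00985425990074873, 0.03223802149295807), 43.6799430847168)
-10 [56. 57. 59.]
-4 [56. 69. 75.]
2 [74. 76. 77.]
8 [72. 74. 76.]
14 [71. 72. 74.]
20 [72. 73. 75.]
26 [69. 73. 75.]
68 [-1. -1.  0.]
74 [-1. -1. -1.]
```

View pics/side7.png

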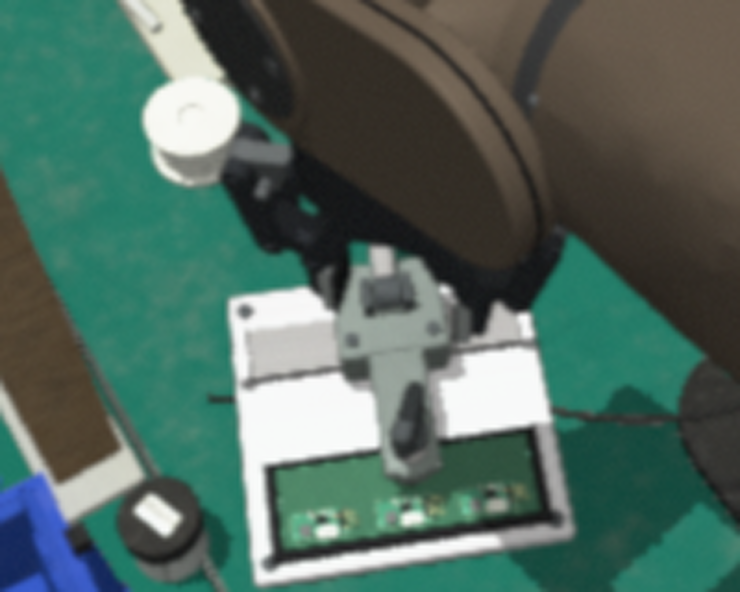

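The lever blade lies level, with its top at about 72–73 mm, and the spade hasn't moved. Descending to grasp the head.

Request:
step_arm(
  targets=[
    [[0.6,0,0,0.6,0],[0.6,0,0,0.8,0],[0.6,0,0,0.8,0],[0.6,0,0,0.6,0],[0.6,0,0,0.4,0],[0.6,0,0,0,0],[0.6,0,0,0,0]],
  ],
)

```text
time: 9.93
eef_pos: [0.4628, 0.1712, 0.0817]
tcp_rot: [0.405, 0.914, -0.001, -0.001]
contact_force: [-0.2, 0.8, 0.2]
opening: 0.6
```

```bash
python3 st.py
```

```text
t 9.9333 fix x,y,z [-85.5  -0.7  81.7] yaw 132.24 F fix [-0.47  0.67  0.23] tz [-0.03 -0.   -0.01] op 0.6 q6 -0.5889020238213467
```

Request:
step_arm(
  targets=[
    [[0,0,0,0,0],[0,0,0,0,0],[0,0,0,0,0],[0,0,0,0,0],[0,0,0,0,0],[0,0,0,0,0],[0,0,0,0,0],[0,0,0,0,0]],
  ],
  squeeze=40,
)

```text
time: 10.6
eef_pos: [0.4635, 0.1715, 0.0842]
tcp_rot: [0.404, 0.915, 0.0, 0.001]
contact_force: [-2.5, -1.8, 5.4]
opening: 0.108
```

```bash
python3 st.py
```

```text
t 10.6 fix x,y,z [-84.9  -0.1  84.2] yaw 132.32 F fix [-1.62 -2.61  5.44] tz [-0.28  0.37  0.05] op 0.108 q6 -0.5887374299877609
```

Request:
step_arm(
  targets=[
    [[0,0,0,-0.05,0.4],[0,0,0,0,0.8],[0,0,0,0,0.8],[0,0,0,0,0.8],[0,0,0,0,0.8],[0,0,0,0,0.8],[0,0,0,0,0.8],[0,0,0,0,0.8],[0,0,0,0,0.8],[0,0,0,0,0.8]],
  ],
)

```text
time: 11.43
eef_pos: [0.4642, 0.1717, 0.0843]
tcp_rot: [0.681, 0.732, 0.002, 0.002]
contact_force: [5.1, 0.2, -7.9]
opening: 0.105
```

```bash
python3 st.py
```

```text
t 11.4333 fix x,y,z [-84.4   0.3  84.3] yaw 94.1 F fix [ 4.61  2.22 -7.93] tz [-0.01 -0.81  0.1 ] op 0.105 q6 0.07777081516291257
```

Request:
step_arm(
  targets=[
    [[0,0,0,0.02,0.8],[0,0,0,0,0.8],[0,0,0,0,0.8],[0,0,0,0,0.8],[0,0,0,0,0.8],[0,0,0,0,0.8],[0,0,0,0,0.8],[0,0,0,0,0.8],[0,0,0,0,0.8],[0,0,0,0,0.8]],
  ],
)

```text
time: 12.27
eef_pos: [0.465, 0.1715, 0.0843]
tcp_rot: [0.891, 0.455, 0.003, 0.002]
contact_force: [5.7, -0.4, -5.1]
opening: 0.106
```

```bash
python3 st.py
```

```text
t 12.2667 fix x,y,z [-83.6   0.4  84.3] yaw 54.11 F fix [ 5.4   1.86 -5.11] tz [-0.2  -0.84  0.1 ] op 0.106 q6 0.7759215940001153
```

Request:
step_arm(
  targets=[
    [[0,0,0,0,0.8],[0,0,0,0,0.8],[0,0,0,0,0.8],[0,0,0,0,0.8],[0,0,0,0,0.8],[0,0,0,0,0.8],[0,0,0,0,0.8],[0,0,0,0,0.8],[0,0,0,0,0.8],[0,0,0,0,0.8]],
  ],
)

```text
time: 13.1
eef_pos: [0.4654, 0.1708, 0.0843]
tcp_rot: [0.992, 0.123, 0.004, 0.001]
contact_force: [7.4, -3.2, -5.5]
opening: 0.107
```

```bash
python3 st.py
```

```text
t 13.1 fix x,y,z [-82.9   0.   84.3] yaw 14.14 F fix [ 8.03  0.02 -5.51] tz [-0.54 -0.94  0.12] op 0.107 q6 1.474036093154048
```

Request:
step_arm(
  targets=[
    [[0,0,0,0,0.8],[0,0,0,0,0.8],[0,0,0,0,0.8],[0,0,0,0,0.8],[0,0,0,0,0.8],[0,0,0,0,0.8],[0,0,0,0,0.6],[0,0,0,0,0.4],[0,0,0,0,0.4],[0,0,0,0,0]],
  ],
)

```text
time: 13.93
eef_pos: [0.4654, 0.1702, 0.0843]
tcp_rot: [0.989, -0.146, 0.004, 0.001]
contact_force: [8.4, -5.5, -6.0]
opening: 0.108
```

```bash
python3 st.py
```

```text
t 13.9333 fix x,y,z [-82.7  -0.6  84.3] yaw -16.74 F fix [ 9.89 -1.72 -5.96] tz [-0.89 -0.94 -0.06] op 0.108 q6 2.01315472672395
```

Request:
step_arm(
  targets=[
    [[0,0,0,0,0.3],[0,0,0,0,0.3],[0,0,0,0,0.3],[0,0,0,0,0]],
  ],
)

```text
time: 14.27
eef_pos: [0.4654, 0.1701, 0.0843]
tcp_rot: [0.983, -0.184, 0.004, 0.001]
contact_force: [6.8, -6.6, -6.6]
opening: 0.111
```

```bash
python3 st.py
```

```text
t 14.2667 fix x,y,z [-82.7  -0.6  84.3] yaw -21.22 F fix [ 8.85 -3.37 -6.65] tz [-0.97 -0.96 -0.05] op 0.111 q6 2.091390038423596
```

Request:
step_arm(
  targets=[
    [[0,0,0,0,0.3],[0,0,0,0,0.3],[0,0,0,0,0.3]],
  ],
)

```text
time: 14.52
eef_pos: [0.4654, 0.17, 0.0843]
tcp_rot: [0.975, -0.221, 0.004, 0.001]
contact_force: [6.6, -5.3, -4.8]
opening: 0.107
```

```bash
python3 st.py
python3 - <<'E'
from h import *
from plant import *
c=read_camera("side");np.savez("side8.npz",**c)
cv2.imwrite("pics/s8.png",cv2.resize(c["pixels"][180:320,150:310,::-1],None,fx=4,fy=4,interpolation=cv2.INTER_CUBIC))
E
```

```text
t 14.5167 fix x,y,z [-82.7  -0.7  84.3] yaw -25.58 F fix [ 8.15 -2.23 -4.79] tz [-0.76 -0.93  0.68] op 0.107 q6 2.1681097877202786
```

View pics/s8.png

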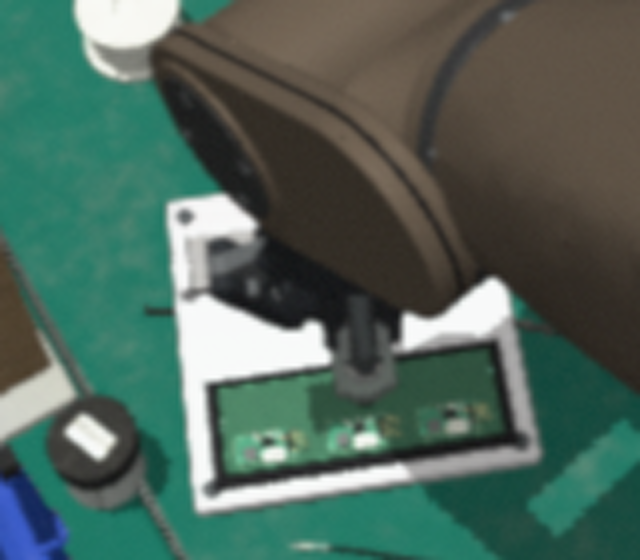

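Torque jumped to 0.68 N·m at a tool yaw of about -25.6°, so the screw is at its seat. I'll press slightly more and hold.

Request:
step_arm(
  targets=[
    [[0,0,0,0,0.3],[0,0,0,0,0.2],[0,0,0,0,0],[0,0,0,0,0],[0,0,0,0,0]],
  ],
)

```text
time: 14.98
eef_pos: [0.4654, 0.1701, 0.0844]
tcp_rot: [0.971, -0.24, 0.004, 0.001]
contact_force: [7.2, -4.5, -4.2]
opening: 0.106
```

```bash
python3 st.py
```

```text
t 14.9833 fix x,y,z [-82.7  -0.7  84.4] yaw -27.78 F fix [ 8.37 -1.31 -4.16] tz [-0.76 -0.95  1.08] op 0.106 q6 2.2079824662738745
```

Request:
step_arm(
  targets=[
    [[0,0,0,0,-0.4],[0,0,0,0,-0.8],[0,0,0,0,-0.8],[0,0,0,0,-0.8],[0,0,0,0,-0.8],[0,0,0,0,-0.8],[0,0,0,0,-0.8],[0,0,0,0,-0.8],[0,0,0,0,-0.8],[0,0,0,0,-0.8]],
  ],
)

```text
time: 15.82
eef_pos: [0.4655, 0.1708, 0.0843]
tcp_rot: [0.996, 0.087, 0.004, 0.001]
contact_force: [7.2, -3.0, -5.2]
opening: 0.104
```

Request:
step_arm(
  targets=[
    [[0,0,0,0,-0.8],[0,0,0,0,-0.8],[0,0,0,0,-0.8],[0,0,0,0,-0.8],[0,0,0,0,-0.8],[0,0,0,0,-0.8],[0,0,0,0,-0.8],[0,0,0,0,-0.8],[0,0,0,0,-0.8],[0,0,0,0,-0.8]],
  ],
)

```text
time: 16.65
eef_pos: [0.465, 0.1714, 0.0843]
tcp_rot: [0.906, 0.422, 0.003, 0.001]
contact_force: [5.4, -0.8, -5.0]
opening: 0.114
```

```bash
python3 st.py
```

```text
t 16.65 fix x,y,z [-83.5   0.4  84.3] yaw 49.96 F fix [ 5.27  1.36 -5.02] tz [-0.22 -0.76 -0.08] op 0.114 q6 0.8480736856236145
```

Another 17.5° to go.

Request:
step_arm(
  targets=[
    [[0,0,0,0,-0.8],[0,0,0,0,-0.8],[0,0,0,0,-0.8],[0,0,0,0,-0.7],[0,0,0,0,-0.4],[0,0,0,0,0],[0,0,0,0,0],[0,0,0,0,0]],
  ],
)

```text
time: 17.32
eef_pos: [0.4647, 0.1716, 0.0843]
tcp_rot: [0.832, 0.554, 0.003, 0.002]
contact_force: [5.4, 0.4, -3.8]
opening: 0.107
```

```bash
python3 st.py
python3 - <<'E'
from h import *
from plant import *
c=read_camera("side");np.savez("side9.npz",**c)
cv2.imwrite("pics/s9.png",cv2.resize(c["pixels"][180:320,150:310,::-1],None,fx=4,fy=4,interpolation=cv2.INTER_CUBIC))
c=read_camera("top");np.savez("top9.npz",**c)
cv2.imwrite("pics/t9.png",cv2.resize(c["pixels"][130:290,130:330,::-1],None,fx=3.5,fy=3.5,interpolation=cv2.INTER_CUBIC))
P=cloud(load("side9.npz"));b=(abs(P[...,2]-.012)<.004)
E
```

```text
t 17.3167 fix x,y,z [-83.9   0.5  84.3] yaw 67.3 F fix [ 4.78  2.53 -3.79] tz [-0.11 -0.73  0.09] op 0.107 q6 0.5455596159877923
```

View pics/s9.png

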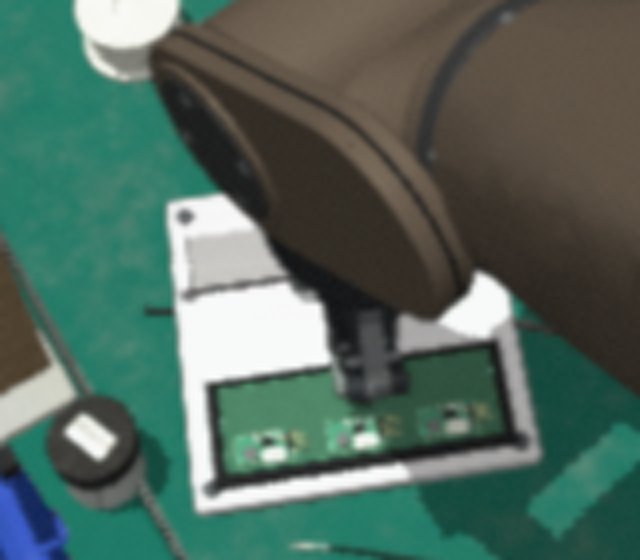

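View pics/t9.png

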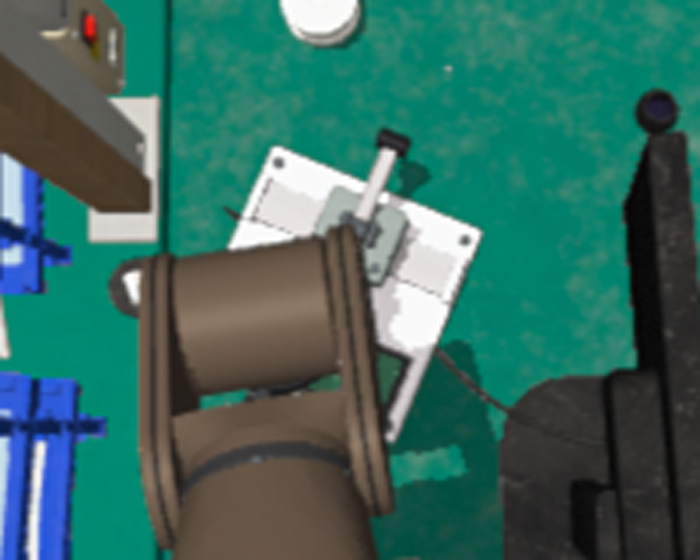

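The top view shows the lever flat on the far side, with its bar at about (393,142). The side view shows the jaws holding the spade. I'll check lever height and carriage position from depth, then hand in.

```bash
python3 - <<'E'
from h import *
for n in("top0","top9"):
    P=cloud(load(n+".npz")).reshape(-1,3);d=P[:,:2]-CT;Q=np.c_[d@FX,d@FY,P[:,2]]*1000
    c=Q[(abs(Q[:,2]-56)<2.5)&(Q[:,0]>5)&(Q[:,0]<40)&(abs(Q[:,1])<45)];print(n,"carriage y",np.percentile(c[:,1],[2,98]),"xmax",np.percentile(c[:,0],98))
for x in range(10,84,8):
    k=(abs(Q[:,0]-x)<4)&(abs(Q[:,1]+1)<5)&(Q[:,2]<150)
    if k.any():print(x,np.round(np.percentile(Q[k,2],[20,50,80]),1))
E
python3 st.py
```

```text
top0 carriage y [-29.44657212  28.27390845] xmax 28.16045513685413
top9 carriage y [-29.96223633  28.26959156] xmax 28.09478217092513
10 [71.8 72.8 74.3]
18 [70.1 71.3 72.6]
26 [70.9 71.6 72.8]
34 [70.3 72.  73.2]
42 [34.7 72.9 74.6]
50 [ 1.7 74.  75. ]
58 [ 0.9 74.7 77. ]
66 [ 1.2 75.7 78. ]
74 [28.3 77.4 78.8]
t 17.4167 fix x,y,z [-83.9   0.5  84.3] yaw 67.3 F fix [ 3.93  2.13 -3.81] tz [-0.16 -0.7   0.01] op 0.106 q6 0.5455745754202911
```

```bash
python3 -c "
from plant import *
print(sign_off())"
```

```text
the job is handed in; nothing more can be done
None
```

I locked the carriage, seated the thumbscrew, backed it off a quarter turn and handed the job in at 17.4 s with the gripper still holding the screw head. The hand-in gives no verdict, so these results rest on my own checks.

- **Lever:** I pushed it over with the shut fingers until it met a firm stop at 21 N. Depth images show the blade lying almost flat at the end, about 1.49 rad by its slope.
- **Carriage:** its edges are within about 0.5 mm of where they started.
- **Seating:** I turned the thumbscrew clockwise about 155°. Torque climbed from about 0.1 to 1.08 N m at the angle I expected for the seat.
- **Back-off:** the tool ended at a yaw of 67.3°, against 66.7° for exactly a quarter turn back. The head was in the jaws at the end, opening about 9 mm with the grip set to 40 N.

**Less certain:**
- The screw angle comes from the tool angle and the torque rise, because the wrist hid the head from both cameras. At the seat the tool went 4 to 5° past the expected angle, as grip flex or a little slip; either stays within the 14° tolerance.
- A side load of about 5 N remained on the grip.
- I did not measure the bystanders' positions at the end. The path stayed clear of them, and the ones in view looked undisturbed.

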